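# Check the skiving knife's edge under the bench magnifier

### The job

Swing the bench magnifier round until its lens stands over the middle of the cutting board, and let go of it so that it stays there. Then pick up the skiving knife by its handle, lift it clear off the strop and bring its cutting edge under the middle of the lens, about 13 cm below the glass, without knocking the magnifier or the weights and jar on the bench. Finish while still holding the knife there, level and steady in the air, for its edge to be inspected.

Things in the scene. Friction and masses are not known exactly. Their poses are not given: they have to be found in the camera images.
- magnifier: Bench magnifier: a level round glass, 100 mm across, 8 mm thick, in a white ring 124 mm across and 30 mm high, on a white spring arm that rises to an elbow 445 mm high over a round fixed base, far left. Origin: centre of the glass, 300 mm above the bench; z up; -x points to the handle, +x to the vertical swivel axis, 400 mm from the origin, about which it all turns (and not otherwise).
- lens_handle (a point): Grip point on the magnifier's handle: a level black bar, 18 mm in diameter, 52 mm long, sticking straight out from the ring, away from the swivel; 96 mm from the lens centre, 496 mm from the swivel axis, 300 mm high, on the bar's centreline (its x axis), 26 mm from its end. The swivel is stiff (about 2.5 to 4 N here) and stays where left; from above, it must turn 35 to 65 degrees anticlockwise.
- cutting_board: Flat pale pink plastic cutting board fixed on the bench, 200 (its x) by 280 (its y) by 8 mm thick, origin at the centre of its underside; its middle lies on the circle that the lens can swing along, to about 15 mm.
- strop: Strop fixed on the bench at the right: a wooden board faced with brown leather, 340 (its x) by 80 (its y) by 22 mm high, origin at the centre of its underside. The knife lies on it.
- knife: Skiving knife, loose, flat on the strop along it (within 4 degrees), 240 mm long, 0.12 to 0.24 kg. Origin: underside of the handle, halfway along the knife; +x to the cutting edge, z up. Pale wooden handle from x = -120 to 26 mm, 30 wide, z 0 to 20; brass ferrule x 18 to 30; flat steel blade x 30 to 120, 36 wide, z 8 to 12. Centre of mass near x = 0, z = 10.
- knife_edge (a point): Middle of the knife's straight cutting edge at the end of the blade: x = 120, y = 0, z = 10 mm in the knife's frame. Same axes as the knife.
- knife_grip (a point): Point in the middle of the handle's thickness, x = -60, y = 0, z = 10 mm in the knife's frame, 180 mm behind the edge: gripped here the gripper stays beside the lens, not under it. Same axes as the knife.
- weight_a: Bell-shaped cast iron pressing weight standing on the bench, 116 mm high, 68 mm across the foot, 0.75 kg; origin at the centre of its underside. To be left alone.
- weight_b: A second weight, the same as the first. To be left alone.
- glue_jar: Closed jar standing on the bench, 70 mm in diameter, 85 mm high, 0.3 kg; origin at the centre of its underside. To be left alone.

How it is judged:
By the outcome, as a careful person would: the job done as asked, in the order asked, and still so for the second after the job is handed in, while the arm keeps its last pose, push and grip.
It also fails if it takes over 64 s, if anything falls off the work surface, if the arm or the gripper's body presses on something with over 40 N, if the wrist force passes 120 N, or if a joint passes its speed limit or range.

### The arm

A 7-joint arm with a two-finger parallel gripper is mounted at the origin on the work surface. World frame = base frame: x ahead of the robot, y to its left, z up, the work surface at z = 0. Lengths are in m, angles in rad, forces in N, time in s.
With the tool pointing down it reaches from about 0.4 to 0.85 m from the base axis. Payload 10.4 kg.
Tool frame: the origin (TCP) lies midway between the tips of the shut fingers; the grasp point (between the pads) lies r.grip_point_offset behind it (r.grip_point_offset is the distance from the TCP to the grasp point, in m); z points along the fingers, y is the line along which they close (so a half turn about z gives the same grasp; the last joint's range is limited). The gripper opens to 87 mm and grips with 3 to 60 N. Pads are 19 mm wide; open, the fingers measure 117 mm over their backs; the gripper's body (75 mm by 190 mm) begins 51 mm behind the grasp point.
Start: joints at [-1.298, 0.332, -0.065, 1.46, 0.022, 1.35, -0.088], TCP at [0.182, 0.598, 0.223] pointing down, gripper open.
Joint ranges: [-2.6, 2.6], [-0.5, 2.12], [-1.47, 1.34], [0.16, 2.42], [-1.27, 4.41], [0.06, 2.06], [-2.6, 2.6]. Speed limits (rad/s): [2.22, 2.22, 2.79, 2.79, 3.14, 3.14, 3.14].

### API

Orientations are given as a unit quaternion [x, y, z, w].
In Python, from bench import r gives the robot as it stands.
- The arm moves only by the tool play_rows, never from a script. Its arguments are lists of equal length, an entry for each row: "claw": the closure, from 0 (fully open) to 1 (shut); "delta_pos": the shift along the tool's x, y, z scaled (see below), a list of three; "delta_rot": the turn, a rotation vector about the tool's x, y, z scaled (see below), a list of three. A call has 1 to 8 rows; each row shifts and turns the commanded pose from where the row before left it, along the tool's axes as they then stand; what a row does not reach is not made up. The controller multiplies each number of a shift by 200 mm and each number of a turn by pi rad. A row lasts 1/10 s, in which the tool goes at most 50 mm and 8.59 degrees, less where a joint would pass 70% of its speed; a pose out of reach is approached as far as the arm can. A call with a number of a shift or a turn outside -1 to 1 is refused whole. A call with a gripper value outside its range is refused whole. The fingers move at their own pace and stop on an object; "squeeze" is the grip in N (left out, the last holds). Time passes only in rows, so rows that do not move let the fingers close. It gives the time, the measured TCP pose, the force, the opening and the grip force at its end, in the units of the state.
- r.read_state(): the state, without advancing time (a new reading comes with each control period).
- r.camera(name): name is "side" or "top" or "wrist"; returns a dict with "pixels" (400x640x3 uint8, red, green, blue), "camera_matrix" (3x3 intrinsics, pixels), "cam_to_world" (4x4, takes a point from camera to world coordinates); the wrist camera has in their place "hand_eye" (4x4, takes a point from camera to tool coordinates, whose origin is the TCP and whose axes are the flange's). Camera axes: x right, y up, looking along -z (the intrinsics and any distortion apply to the point x, -y, -z); pixel columns grow to the right and rows downward; lengths in m; the calibration is good to about 2 mm. A picture is of the moment at which its call begins: read the wrist's pose just before it. There is no depth.
- r.close_job(): hands the job in; it is judged then, once.
The state is a dict: "time": time; "joint_positions": joint angles; "joint_vel": joint speeds; "joint_torque": joint torques, N m; "ee_pos": TCP position; "eef_rot": TCP orientation; "ft_force": force on the tool from outside, world axes, zero at the start; "torque": the same for the moment, N m; "width": finger opening in m; "grip_force": force on a finger pad.
Only numpy, scipy, OpenCV 4.12 (cv2) and the standard library are available. Lean on these libraries where they do the work, as an engineer would, in place of code of your own. Each camera call takes 0.05 s, during which the arm holds its last target. There are 200 camera calls.

## Working session

There is one attempt and no reset: what is moved stays moved. The work goes in short steps, Python scripts to look and compute and a tool call to move; the robot and the scene stay as the last step left them, time stands still between calls to the robot, and variables do not carry over. Pictures are saved under pics/ and viewed, at most 10 in all, crops included, and the job is handed in when it is done.

Besides the shell and the picture viewer there is one more tool, called as a command line: name --argument value ..., lists and objects as JSON in quotes. play_rows: Moves the arm, as the interface text tells. Shifts and turns lie within -1 to 1; 1 stands for 200 mm of shift or pi rad of turn. Its arguments: {"type":"object","properties":{"claw":{"type":"array"},"delta_pos":{"type":"array"},"delta_rot":{"type":"array"},"squeeze":{"type":"number"}},"required":["claw","delta_pos","delta_rot"]}

```bash
mkdir -p pics; ls; cat > h.py <<'E'
import numpy as np, cv2
from bench import r
from scipy.spatial.transform import Rotation as R
def cam(name):
    c=r.camera(name); return c
def ray(c,px,T=None):
    K=np.array(c["camera_matrix"]);T=np.array(c["cam_to_world"]) if T is None else T
    q=cv2.undistortPoints(np.array([[px]],float),K,np.array(c["distortion"]) if "distortion" in c else None)[0,0]
    d=T[:3,:3]@np.array([q[0],-q[1],-1]); return T[:3,3],d
def onz(c,px,z,T=None):
    o,d=ray(c,px,T); return o+d*(z-o[2])/d[2]
def proj(c,p,T=None):
    T=np.array(c["cam_to_world"]) if T is None else T
    q=np.linalg.inv(T)@np.append(p,1); K=np.array(c["camera_matrix"])
    u=K@np.array([q[0],-q[1],-q[2]]); return u[:2]/u[2]
E
python3 - <<'E'
from h import *
import pickle
s=r.read_state();print(s,r.grip_point_offset)
for n in("top","side"):
    c=cam(n);print(c.keys(),c["camera_matrix"],c["cam_to_world"])
    cv2.imwrite(f"pics/{n}0.png",c["pixels"][:,:,::-1]);pickle.dump(c,open(n+"0.pkl","wb"))
E
```

```text
pics
{'time': 0.0, 'joint_positions': array([-1.29761593,  0.33287744, -0.06469851,  1.46095178,  0.0215737 ,
        1.34992052, -0.08848161]), 'joint_vel': array([ 0.00071306, -0.00057126, -0.00029315, -0.0006607 ,  0.00024323,
        0.00164121,  0.00075906]), 'joint_torque': array([ 8.88399718e-04, -6.23254395e+01,  2.52722570e-02, -3.89886725e+01,
       -6.13153330e-02,  3.99457233e-02,  1.65635438e-04]), 'ee_pos': array([0.18206098, 0.59747567, 0.22174547]), 'eef_rot': array([ 1.47335622e-01,  9.89086285e-01, -7.26348955e-04, -8.59547652e-05]), 'ft_force': array([-1.01583865,  0.45646366, -0.31438978]), 'torque': array([-0.01679729, -0.06099958,  0.0152261 ]), 'grip_force': 0.0, 'width': 0.08730126204139302} 0.0187
dict_keys(['pixels', 'camera_matrix', 'cam_to_world']) [[373.86690016   0.         315.60463386]
 [  0.         373.86690016 199.33738514]
 [  0.           0.           1.        ]] [[-0.0209742   0.98581531 -0.16651802  0.45084914]
 [-0.99975793 -0.02178783 -0.00306063 -0.02395907]
 [-0.00664528  0.16641352  0.98603366  1.03395013]
 [ 0.          0.          0.          1.        ]]
dict_keys(['pixels', 'camera_matrix', 'cam_to_world']) [[414.72951136   0.         319.80949905]
 [  0.         414.72951136 190.78775097]
 [  0.           0.           1.        ]] [[ 0.92453471  0.19767169 -0.32582431  0.18600942]
 [-0.38093626  0.4544489  -0.80521038 -1.00282094]
 [-0.0110968   0.86856324  0.49545409  0.78721515]
 [ 0.          0.          0.          1.        ]]
```

View pics/top0.png

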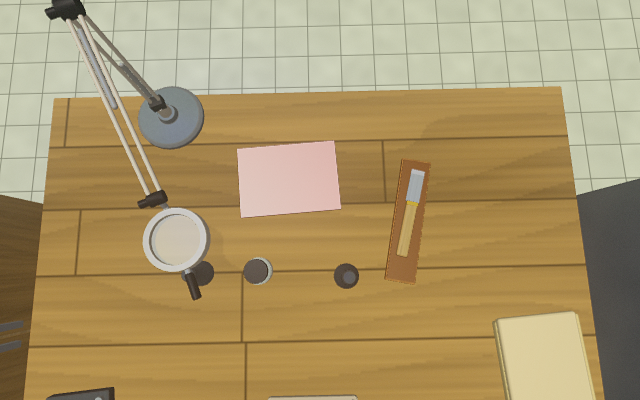

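View pics/side0.png

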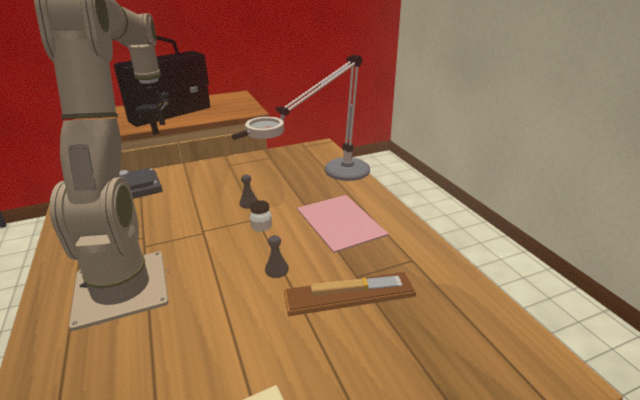

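Top view: ring at about (176,240), handle tip (195,297), base (171,117), pink board (289,179), knife from edge (416,170) to butt (402,256), weights at (204,272) and (346,275), jar (258,270). The side view agrees.

```bash
cat > m.py <<'E'
from h import *
import pickle
c=pickle.load(open("top0.pkl","rb"));s=pickle.load(open("side0.pkl","rb"))
def rect(c,mask,z,roi):
    m=np.zeros_like(mask);x0,y0,x1,y1=roi;m[y0:y1,x0:x1]=mask[y0:y1,x0:x1]
    m=cv2.morphologyEx(m,cv2.MORPH_OPEN,np.ones((2,2),np.uint8))
    k=max(cv2.findContours(m,0,1)[0],key=cv2.contourArea)
    P=np.array([onz(c,p[0],z)[:2] for p in k])
    return k,cv2.minAreaRect((P*1000).astype(np.float32)),P
for n,q,rb,rk in(("top",c,(220,130,350,225),(380,150,440,295)),("side",s,(290,190,390,250),(280,270,420,315))):
    im=q["pixels"];hsv=cv2.cvtColor(im,cv2.COLOR_RGB2HSV).astype(int);f=im.astype(int)
    H,S,V=hsv[...,0],hsv[...,1],hsv[...,2]
    pink=((f[...,0]>f[...,1]+20)&(f[...,2]>f[...,1]-5)).astype(np.uint8)*255
    print(n,"board",rect(q,pink,.008,rb)[1])
    steel=((S<60)&(V>120)).astype(np.uint8)*255
    print("blade",rect(q,steel,.034,rk)[1])
    wood=((V>150)&(H>14)&(H<24)&(S>60)).astype(np.uint8)*255
    print("handle",rect(q,wood,.042,(rk[0]+12,rk[1],rk[2]-12,rk[3]-12))[1])
im=c["pixels"];hsv=cv2.cvtColor(im,cv2.COLOR_RGB2HSV).astype(int);S,V=hsv[...,1],hsv[...,2]
ring=((S<50)&(V>150)).astype(np.uint8)*255
k,_,P=rect(c,ring,.315,(138,207,212,275));e=cv2.fitEllipse(k);print("ring px",e,onz(c,e[0],.315),cv2.minEnclosingCircle((P*1000).astype(np.float32)))
base=((S<90)&(V>80)&(V<190)&(hsv[...,0]>80)).astype(np.uint8)*255
k,_,P=rect(c,base,.02,(135,84,207,152));print("base",cv2.minEnclosingCircle((P*1000).astype(np.float32)))
for p in((195,297),(188,272),(204,272),(346,276)):print(p,onz(c,p,.3),onz(c,p,.1))
ov=im.copy()
E
python3 m.py
python3 - <<'E'
import cv2
a=cv2.imread("pics/top0.png");b=cv2.imread("pics/side0.png")
import numpy as np
x=cv2.resize(a[195:305,130:220],None,fx=4,fy=4);y=cv2.resize(a[150:290,370:445],None,fx=3.14,fy=3.14)
h=min(x.shape[0],y.shape[0]);cv2.imwrite("pics/crop.png",np.hstack([x[:h],y[:h]]))
E
```

```text
Traceback (most recent call last):
  File "m.py", line 14, in <module>
    print(n,"board",rect(q,pink,.008,rb)[1])
                    ~~~~^^^^^^^^^^^^^^^^
  File "m.py", line 7, in rect
    k=max(cv2.findContours(m,0,1)[0],key=cv2.contourArea)
ValueError: max() iterable argument is empty
```

View pics/crop.png

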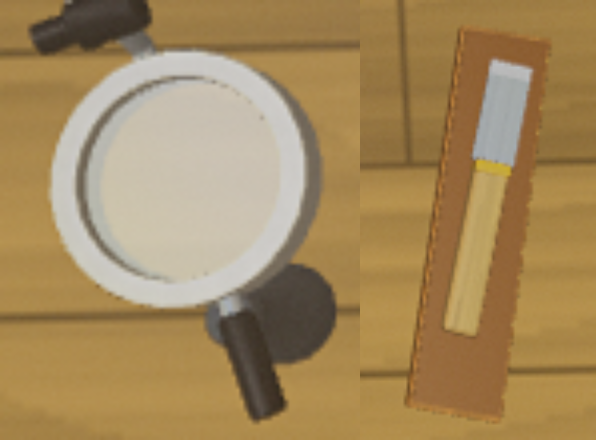

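The crop shows the ring top centred near (176,240), the black handle bar from about (188,273) to (197,298), and the knife's blade, ferrule and handle clear on the leather. I'll loosen the pink mask.

```bash
sed -i 's/f\[...,2\]>f\[...,1\]-5/f[...,2]>f[...,1]-22/; s/f\[...,1\]+20/f[...,1]+12/' m.py; sed -i 's/    if False//' m.py
cat >> m.py <<'E'
hb=((V<75)).astype(np.uint8)*255
k,_,P=rect(c,hb,.3,(180,270,202,302));print("bar",_)
E
python3 - <<'E'
import pickle
for n,pts in(("top",[(289,179),(410,250),(417,185),(392,270),(195,290),(204,272),(290,240)]),("side",[(340,222),(330,287),(380,283),(300,296)])):
    c=pickle.load(open(f"{n}0.pkl","rb"))["pixels"]
    print([c[y,x].tolist() for x,y in pts])
E
python3 m.py
```

```text
[[223, 192, 183], [148, 101, 58], [163, 167, 168], [154, 109, 62], [63, 52, 38], [75, 67, 55], [171, 137, 77]]
[[217, 157, 156], [193, 155, 92], [169, 166, 162], [128, 80, 43]]
top board ((684.3067626953125, 52.99561309814453), (200.892578125, 279.0962219238281), 3.7952115535736084)
blade ((649.6780395507812, -294.5579833984375), (36.53802490234375, 88.68133544921875), 75.45006561279297)
handle ((529.8321533203125, -262.4901123046875), (28.501306533813477, 141.60238647460938), 75.40703582763672)
side board ((686.016845703125, 44.58465576171875), (202.816162109375, 284.36480712890625), 3.8509366512298584)
blade ((651.685302734375, -297.62841796875), (37.92171859741211, 89.66341400146484), 74.57697296142578)
handle ((517.8302001953125, -244.5604248046875), (80.40579223632812, 198.8479766845703), 66.86634826660156)
ring px ((175.40159606933594, 240.59808349609375), (62.04631805419922, 64.94235229492188), 28.033899307250977) [0.49791313 0.2489962  0.315     ] ((496.9866943359375, 246.241455078125), 66.67306518554688)
base ((871.520263671875, 392.6824951171875), 83.88285064697266)
(195, 297) [0.39067241 0.21269497 0.3       ] [0.37427436 0.27718274 0.1       ]
(188, 272) [0.4379048  0.22778408 0.3       ] [0.43437749 0.29638361 0.1       ]
(204, 272) [0.43726024 0.19681762 0.3       ] [0.43355729 0.25697884 0.1       ]
(346, 276) [ 0.42400507 -0.07699171  0.3       ] [ 0.41669012 -0.09144301  0.1       ]
bar ((414.360107421875, 205.90736389160156), (49.99361038208008, 22.673328399658203), 21.438945770263672)
```

Lens about (0.498, 0.248), swivel (0.872, 0.393) (400 mm apart, which checks out), board (0.685, 0.051), so it needs about 40° anticlockwise. I'll rise and start turning the tool.

play_rows --claw '[0, 0, 0, 0, 0, 0, 0, 0]' --delta_pos '[[0, 0, -0.1], [0, 0, -0.1], [0, 0, -0.1], [0, 0, -0.1], [0, 0, -0.1], [0, 0, -0.1], [0, 0, -0.1], [0, 0, -0.1]]' --delta_rot '[[0, 0, 0.046], [0, 0, 0.046], [0, 0, 0.046], [0, 0, 0.046], [0, 0, 0.046], [0, 0, 0.046], [0, 0, 0.046], [0, 0, 0.046]]' --squeeze 20

```text
time: 0.9
ee_pos: [0.1821, 0.5977, 0.383]
eef_rot: [0.666, 0.746, -0.0, 0.0]
ft_force: [-0.1, 0.3, -0.1]
width: 0.0871
grip_force: 0.0
```

```bash
cat >> h.py <<'E'
def plan(p,yang,n=8):
    """rows to TCP p, tool y at world angle yang (deg), tool down; turn first then shift, both in scaled units"""
    s=r.read_state();M=R.from_quat(s["eef_rot"]);a=np.radians(yang)
    D=np.array([[-np.sin(a),np.cos(a),0],[np.cos(a),np.sin(a),0],[0,0,-1]]).T
    rot=(M.inv()*R.from_matrix(D)).as_rotvec()/np.pi
    d=(np.array(p)-s["ee_pos"])/.2
    y=M.as_matrix()[:,1]
    print("t",round(s["time"],2),"pos",s["ee_pos"].round(4),"yang",np.degrees(np.arctan2(y[1],y[0])).round(2),"j",s["joint_positions"].round(2),"F",s["ft_force"].round(1),"w",round(s["width"],4),round(s["grip_force"],1))
    print("total shift in tool axes now",M.inv().apply(d).round(4),"after turn",(D.T@d).round(4),"turn",rot.round(4))
    # simultaneous: split n rows
    for i in range(n):
        Mi=M*R.from_rotvec(rot*np.pi*i/n); print((Mi.inv().apply(d/n)).round(4).tolist(),(rot/n).round(4).tolist())
E
python3 -c "
from h import *
plan([.409,.213,.40],-68.8,10)"
```

```text
t 0.9 pos [0.1821 0.5977 0.383 ] yang 6.47 j [-1.42  0.31  0.09  1.17 -0.03  1.67 -1.22] F [-0.1  0.3 -0.1] w 0.0871 0.0
total shift in tool axes now [-2.0391  0.9103 -0.084 ] after turn [ 0.3621  2.2034 -0.0851] turn [1.000e-04 2.000e-04 4.182e-01]
[-0.2039, 0.091, -0.0084] [0.0, 0.0, 0.0418]
[-0.1902, 0.117, -0.0084] [0.0, 0.0, 0.0418]
[-0.1733, 0.1409, -0.0084] [0.0, 0.0, 0.0418]
[-0.1533, 0.1624, -0.0084] [0.0, 0.0, 0.0418]
[-0.1307, 0.181, -0.0085] [0.0, 0.0, 0.0418]
[-0.1059, 0.1966, -0.0085] [0.0, 0.0, 0.0418]
[-0.0792, 0.2088, -0.0085] [0.0, 0.0, 0.0418]
[-0.0512, 0.2174, -0.0085] [0.0, 0.0, 0.0418]
[-0.0223, 0.2222, -0.0085] [0.0, 0.0, 0.0418]
[0.007, 0.2232, -0.0085] [0.0, 0.0, 0.0418]
```

play_rows --claw '[0, 0, 0, 0, 0, 0, 0, 0]' --delta_pos '[[-0.204, 0.091, -0.01], [-0.19, 0.117, -0.01], [-0.173, 0.141, -0.01], [-0.153, 0.162, -0.01], [-0.131, 0.181, -0.01], [-0.106, 0.197, -0.01], [-0.08, 0.209, -0.01], [-0.05, 0.217, -0.01]]' --delta_rot '[[0, 0, 0.042], [0, 0, 0.042], [0, 0, 0.042], [0, 0, 0.042], [0, 0, 0.042], [0, 0, 0.042], [0, 0, 0.042], [0, 0, 0.042]]'

```text
time: 1.7
ee_pos: [0.3655, 0.2891, 0.3985]
eef_rot: [0.951, 0.309, -0.0, -0.0]
ft_force: [1.5, 0.6, 0.1]
width: 0.0868
grip_force: 0.0
```

```bash
python3 -c "
from h import *
plan([.409,.213,.40],-68.8,3)"
```

```text
t 1.7 pos [0.3655 0.2891 0.3985] yang -53.98 j [-1.15 -0.08  0.36  1.55  0.03  1.66 -1.73] F [1.5 0.6 0.1] w 0.0868 0.0
total shift in tool axes now [-0.0478  0.4355 -0.0078] after turn [ 0.0652  0.4332 -0.0077] turn [-0.0001  0.0001  0.0823]
[-0.0159, 0.1452, -0.0026] [-0.0, 0.0, 0.0274]
[-0.0034, 0.146, -0.0026] [-0.0, 0.0, 0.0274]
[0.0092, 0.1457, -0.0026] [-0.0, 0.0, 0.0274]
```

play_rows --claw '[0, 0, 0, 0, 0]' --delta_pos '[[-0.016, 0.145, 0], [-0.003, 0.146, 0], [0.009, 0.146, 0], [0, 0, 0], [0, 0, 0]]' --delta_rot '[[0, 0, 0.027], [0, 0, 0.027], [0, 0, 0.027], [0, 0, 0], [0, 0, 0]]'

```text
time: 2.2
ee_pos: [0.409, 0.2154, 0.3983]
eef_rot: [0.982, 0.189, -0.0, -0.0]
ft_force: [0.2, 0.3, -0.2]
width: 0.087
grip_force: 0.0
```

```bash
python3 - <<'E'
from h import *
plan([.409,.213,.281],-68.8,1)
s=r.read_state();c=r.camera("wrist")
T=np.eye(4);T[:3,:3]=R.from_quat(s["eef_rot"]).as_matrix();T[:3,3]=s["ee_pos"];T=T@np.array(c["hand_eye"])
im=c["pixels"][:,:,::-1].copy()
for p in((.409,.213,.309),(.498,.248,.315)):
    u=proj(c,np.array(p),T);print(u);cv2.drawMarker(im,tuple(u.astype(int).tolist()),(0,0,255),0,20)
cv2.imwrite("pics/w1.png",im)
V=c["pixels"].max(2)
E
```

```text
t 2.2 pos [0.409  0.2154 0.3983] yang -68.24 j [-1.06 -0.1   0.44  1.56  0.04  1.67 -1.81] F [ 0.2  0.3 -0.2] w 0.087 0.0
total shift in tool axes now [-0.0041  0.0112  0.5865] after turn [-0.0043  0.0112  0.5865] turn [-0.0001  0.0001  0.0031]
[-0.0041, 0.0112, 0.5865] [-0.0001, 0.0001, 0.0031]
[325.38132626 206.0652233 ]
[326.5758991   97.80151713]
```

View pics/w1.png

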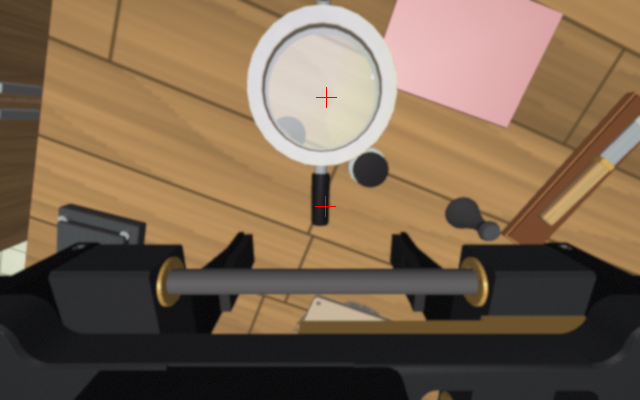

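Ring seen at about (322,85) and bar at x≈320, y 168–226: about 8 mm further toward the swivel than my estimate. I'll refine it numerically, with the side view too.

```bash
cat > m2.py <<'E'
from h import *
import pickle
s=r.read_state();c=r.camera("wrist")
T=np.eye(4);T[:3,:3]=R.from_quat(s["eef_rot"]).as_matrix();T[:3,3]=s["ee_pos"];T=T@np.array(c["hand_eye"])
im=c["pixels"];hsv=cv2.cvtColor(im,cv2.COLOR_RGB2HSV);S,V=hsv[...,1],hsv[...,2]
def big(m,roi,f=cv2.contourArea):
    z=np.zeros(m.shape,np.uint8);x0,y0,x1,y1=roi;z[y0:y1,x0:x1]=m[y0:y1,x0:x1]*255
    z=cv2.morphologyEx(z,cv2.MORPH_OPEN,np.ones((3,3),np.uint8));return max(cv2.findContours(z,0,1)[0],key=f)
k=big((S<40)&(V>170),(240,2,402,168));e=cv2.fitEllipse(k);print("wrist ring",e,onz(c,e[0],.315,T))
P=np.array([onz(c,p[0],.315,T)[:2]*1000 for p in k],np.float32);print(cv2.minEnclosingCircle(P))
k=big(V<60,(295,160,345,235));print("bar px",cv2.boundingRect(k),cv2.minAreaRect(k));b=cv2.minAreaRect(k);print(onz(c,b[0],.305,T))
P=np.array([onz(c,p[0],.305,T)[:2]*1000 for p in k],np.float32);print(cv2.minAreaRect(P))
k=big((hsv[...,0]>165)|((hsv[...,0]<8)&(S>25)&(V>180)),(385,0,570,130));b=cv2.boundingRect(k);print("pink",b)
q=pickle.load(open("side0.pkl","rb"));hs=cv2.cvtColor(q["pixels"],cv2.COLOR_RGB2HSV)
k=big((hs[...,1]<50)&(hs[...,2]>130),(240,112,290,142));e=cv2.fitEllipse(k);print("side ring",e,cv2.boundingRect(k),onz(q,e[0],.30))
k=big((hs[...,1]<70)&(hs[...,2]<190)&(hs[...,2]>70),(318,145,375,185));P=np.array([onz(q,p[0],.02)[:2]*1000 for p in k],np.float32);print("side base",cv2.boundingRect(k),cv2.minEnclosingCircle(P))
t=pickle.load(open("top0.pkl","rb"));print("swivel post top-view px per z",[proj(t,np.array([.8715,.3927,z])) for z in(0.02,.445)],[proj(q,np.array([.8715,.3927,z])) for z in(0.02,.445)])
E
python3 m2.py
```

```text
wrist ring ((323.0287170410156, 85.1023178100586), (148.6844940185547, 161.73672485351562), 176.4943389892578) [0.5054479  0.25521761 0.315     ]
((499.6325378417969, 250.849365234375), 64.73464965820312)
bar px (313, 174, 17, 51) ((321.0, 199.0), (50.0, 16.0), 90.0)
[0.41243379 0.2197189  0.305     ]
((411.80712890625, 219.54258728027344), (49.64424514770508, 15.099652290344238), 21.390562057495117)
pink (385, 0, 178, 127)
side ring ((264.40386962890625, 124.4537582397461), (8.284734725952148, 36.7956657409668), 84.36779022216797) (246, 119, 37, 11) [0.50701659 0.2717063  0.3       ]
side base (325, 151, 45, 29) ((879.9608764648438, 406.3099060058594), 135.6829071044922)
swivel post top-view px per z [array([169.47887868, 116.65848462]), array([73.94574988, 22.96907336])] [array([346.38361121, 165.97824718]), array([348.78355893,  61.58803665])]
```

Bar grip point is about (0.412, 0.218), swivel (0.875, 0.396). Descending and gripping.

play_rows --claw '[0, 0, 0, 0, 0, 0, 0]' --delta_pos '[[0.018, -0.007, 0], [0, 0, 0.12], [0, 0, 0.12], [0, 0, 0.12], [0, 0, 0.12], [0, 0, 0.105], [0, 0, 0]]' --delta_rot '[[0, 0, 0.003], [0, 0, 0], [0, 0, 0], [0, 0, 0], [0, 0, 0], [0, 0, 0], [0, 0, 0]]'

```text
time: 3.0
ee_pos: [0.4105, 0.2179, 0.2791]
eef_rot: [0.983, 0.185, -0.002, 0.001]
ft_force: [0.1, 0.7, 0.9]
width: 0.0872
grip_force: 0.0
```

play_rows --claw '[0.3, 0.5, 0.7, 0.9, 1, 1, 1, 1]' --delta_pos '[[0, 0, 0], [0, 0, 0], [0, 0, 0], [0, 0, 0], [0, 0, 0], [0, 0, 0], [0, 0, 0], [0, 0, 0]]' --delta_rot '[[0, 0, 0], [0, 0, 0], [0, 0, 0], [0, 0, 0], [0, 0, 0], [0, 0, 0], [0, 0, 0], [0, 0, 0]]' --squeeze 20

```text
time: 3.8
ee_pos: [0.4118, 0.2178, 0.2816]
eef_rot: [0.983, 0.184, 0.0, -0.0]
ft_force: [-0.6, 0.8, -0.6]
width: 0.0309
grip_force: 0.0
```

```bash
python3 -c "
from h import *
plan([.412,.218,.281],-68.8,1)"
```

```text
t 3.8 pos [0.4118 0.2178 0.2816] yang -68.79 j [-1.05 -0.08  0.45  1.79  0.03  1.42 -1.81] F [-0.6  0.8 -0.6] w 0.0309 0.0
total shift in tool axes now [ 0.0012 -0.0005  0.0028] after turn [ 0.0012 -0.0005  0.0028] turn [-0.     -0.      0.0001]
[0.0012, -0.0005, 0.0028] [-0.0, -0.0, 0.0001]
```

Fingers still closing.

play_rows --claw '[1, 1, 1, 1, 1]' --delta_pos '[[0, 0, 0], [0, 0, 0], [0, 0, 0], [0, 0, 0], [0, 0, 0]]' --delta_rot '[[0, 0, 0], [0, 0, 0], [0, 0, 0], [0, 0, 0], [0, 0, 0]]'

```text
time: 4.3
ee_pos: [0.4118, 0.2179, 0.2816]
eef_rot: [0.983, 0.184, -0.0, -0.0]
ft_force: [-0.7, 0.4, -0.3]
width: 0.0175
grip_force: 20.0
```

play_rows --claw '[1, 1, 1, 1, 1, 1, 1, 1]' --delta_pos '[[0.0006, 0.027, 0], [0.0006, 0.054, 0], [0.0006, 0.054, 0], [0.0006, 0.054, 0], [0.0006, 0.054, 0], [0.0006, 0.054, 0], [0.0006, 0.054, 0], [0.0006, 0.054, 0]]' --delta_rot '[[0, 0, -0.0035], [0, 0, -0.007], [0, 0, -0.007], [0, 0, -0.007], [0, 0, -0.007], [0, 0, -0.007], [0, 0, -0.007], [0, 0, -0.007]]'

```text
time: 5.1
ee_pos: [0.4469, 0.1443, 0.2815]
eef_rot: [0.964, 0.265, -0.001, -0.0]
ft_force: [-3.3, 0.1, 1.8]
width: 0.0175
grip_force: 20.0
```

```bash
python3 -c "
from h import *
plan([.634,-.039,.281],-28.8,16)"
```

```text
t 5.1 pos [0.4469 0.1443 0.2815] yang -59.25 j [-0.99 -0.08  0.55  1.78  0.04  1.43 -1.48] F [-3.3  0.1  1.8] w 0.0175 20.0
total shift in tool axes now [3.3540e-01 1.2661e+00 1.2000e-03] after turn [-0.3526  1.2614  0.0027] turn [-0.0004  0.0003 -0.1692]
[0.021, 0.0791, 0.0001] [-0.0, 0.0, -0.0106]
[0.0183, 0.0798, 0.0001] [-0.0, 0.0, -0.0106]
[0.0157, 0.0803, 0.0001] [-0.0, 0.0, -0.0106]
[0.013, 0.0808, 0.0001] [-0.0, 0.0, -0.0106]
[0.0103, 0.0812, 0.0001] [-0.0, 0.0, -0.0106]
[0.0076, 0.0815, 0.0001] [-0.0, 0.0, -0.0106]
[0.0049, 0.0817, 0.0001] [-0.0, 0.0, -0.0106]
[0.0022, 0.0818, 0.0001] [-0.0, 0.0, -0.0106]
[-0.0006, 0.0819, 0.0001] [-0.0, 0.0, -0.0106]
[-0.0033, 0.0818, 0.0001] [-0.0, 0.0, -0.0106]
[-0.006, 0.0816, 0.0001] [-0.0, 0.0, -0.0106]
[-0.0087, 0.0814, 0.0001] [-0.0, 0.0, -0.0106]
[-0.0114, 0.0811, 0.0001] [-0.0, 0.0, -0.0106]
[-0.0141, 0.0806, 0.0002] [-0.0, 0.0, -0.0106]
[-0.0168, 0.0801, 0.0002] [-0.0, 0.0, -0.0106]
[-0.0194, 0.0795, 0.0002] [-0.0, 0.0, -0.0106]
```

play_rows --claw '[1, 1, 1, 1, 1, 1, 1, 1]' --delta_pos '[[0.0013, 0.081, 0], [0.0013, 0.081, 0], [0.0013, 0.081, 0], [0.0013, 0.081, 0], [0.0013, 0.081, 0], [0.0013, 0.081, 0], [0.0013, 0.081, 0], [0.0013, 0.081, 0]]' --delta_rot '[[0, 0, -0.0104], [0, 0, -0.0104], [0, 0, -0.0104], [0, 0, -0.0104], [0, 0, -0.0104], [0, 0, -0.0104], [0, 0, -0.0104], [0, 0, -0.0104]]'

```text
time: 5.9
ee_pos: [0.5265, 0.0415, 0.2816]
eef_rot: [0.922, 0.388, -0.001, -0.0]
ft_force: [-6.4, -2.2, 3.1]
width: 0.0173
grip_force: 20.0
```

play_rows --claw '[1, 1, 1, 1, 1, 1, 1, 1]' --delta_pos '[[0.0013, 0.081, 0], [0.0013, 0.081, 0], [0.0013, 0.081, 0], [0.0013, 0.081, 0], [0.0013, 0.081, 0], [0.0013, 0.081, 0], [0.0006, 0.054, 0], [0, 0, 0]]' --delta_rot '[[0, 0, -0.0104], [0, 0, -0.0104], [0, 0, -0.0104], [0, 0, -0.0104], [0, 0, -0.0104], [0, 0, -0.0104], [0, 0, -0.007], [0, 0, 0]]'

```text
time: 6.7
ee_pos: [0.6123, -0.0265, 0.2816]
eef_rot: [0.875, 0.485, -0.001, 0.001]
ft_force: [-0.6, -6.5, 1.4]
width: 0.0175
grip_force: 20.0
```

```bash
python3 - <<'E'
from h import *
plan([.634,-.039,.281],-28.8,1)
import pickle
for n in("top","side"):
    c=cam(n);cv2.imwrite(f"pics/{n}1.png",c["pixels"][:,:,::-1]);pickle.dump(c,open(n+"1.pkl","wb"))
a=cv2.imread("pics/top1.png")[:300,120:440];b=cv2.imread("pics/side1.png")[50:350,150:550]
cv2.imwrite("pics/c1.png",np.hstack([a,b]))
E
```

```text
t 6.7 pos [ 0.6123 -0.0265  0.2816] yang -32.0 j [-0.62  0.33  0.76  1.44 -0.23  1.46 -0.42] F [-0.6 -6.5  1.4] w 0.0175 20.0
total shift in tool axes now [0.0044 0.1252 0.0033] after turn [-0.0026  0.1252  0.0032] turn [ 0.0005  0.0009 -0.0178]
[0.0044, 0.1252, 0.0033] [0.0005, 0.0009, -0.0178]
```

View pics/c1.png

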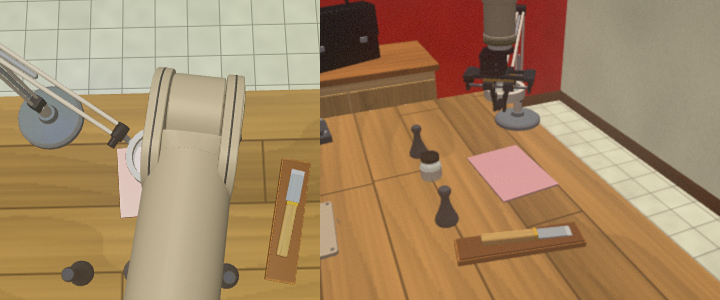

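The view shows the lens now near the board but hidden by the arm. Finishing the last 3°, releasing and rising.

play_rows --claw '[1, 1, 1, 1, 1, 1]' --delta_pos '[[0.0006, 0.043, 0], [0.0006, 0.043, 0], [0.0006, 0.043, 0], [0, 0, 0], [0, 0, 0], [0, 0, 0]]' --delta_rot '[[0, 0, -0.0056], [0, 0, -0.0056], [0, 0, -0.0056], [0, 0, 0], [0, 0, 0], [0, 0, 0]]'

```text
time: 7.4
ee_pos: [0.6336, -0.0391, 0.2816]
eef_rot: [0.862, 0.507, -0.001, 0.001]
ft_force: [-0.5, -7.4, 1.1]
width: 0.0171
grip_force: 20.0
```

play_rows --claw '[0, 0, 0, 0, 0, 0, 0, 0]' --delta_pos '[[0, 0, 0], [0, 0, 0], [0, 0, 0], [0, 0, 0], [0, 0, 0], [0, 0, 0], [0, 0, 0], [0, 0, 0]]' --delta_rot '[[0, 0, 0], [0, 0, 0], [0, 0, 0], [0, 0, 0], [0, 0, 0], [0, 0, 0], [0, 0, 0], [0, 0, 0]]'

```text
time: 8.2
ee_pos: [0.6342, -0.0361, 0.2815]
eef_rot: [0.861, 0.509, 0.0, -0.0]
ft_force: [0.2, -0.3, -0.3]
width: 0.0736
grip_force: 0.0
```

play_rows --claw '[0, 0, 0, 0, 0, 0, 0, 0]' --delta_pos '[[0, 0, 0], [0, 0, 0], [0, 0, -0.05], [0, 0, -0.1], [0, 0, -0.12], [0, 0, -0.12], [0, 0, -0.12], [0, 0, -0.09]]' --delta_rot '[[0, 0, 0], [0, 0, 0], [0, 0, 0], [0, 0, 0], [0, 0, 0], [0, 0, 0], [0, 0, 0], [0, 0, 0]]'

```text
time: 9.0
ee_pos: [0.6343, -0.0362, 0.404]
eef_rot: [0.861, 0.509, 0.001, 0.001]
ft_force: [-0.4, -0.3, 0.2]
width: 0.0868
grip_force: 0.0
```

```bash
python3 -c "
from h import *
plan([.515,-.26,.40],-105,10)
s=r.read_state();c=r.camera('wrist')
T=np.eye(4);T[:3,:3]=R.from_quat(s['eef_rot']).as_matrix();T[:3,3]=s['ee_pos'];T=T@np.array(c['hand_eye'])
im=c['pixels'][:,:,::-1].copy();cv2.imwrite('pics/w2.png',im)
hsv=cv2.cvtColor(c['pixels'],cv2.COLOR_RGB2HSV);S,V=hsv[...,1],hsv[...,2]
m=((S<40)&(V>170)).astype(np.uint8)*255;m[240:]=0
k=max(cv2.findContours(m,0,1)[0],key=cv2.contourArea);e=cv2.fitEllipse(k);print(e,onz(c,e[0],.315,T))
"
```

```text
t 9.0 pos [ 0.6343 -0.0362  0.404 ] yang -28.84 j [-0.52  0.4   0.77  1.11 -0.27  1.73 -0.34] F [-0.4 -0.3  0.2] w 0.0868 0.0
total shift in tool axes now [-1.2678  0.0172  0.0191] after turn [-0.2866  1.2351  0.0202] turn [ 3.000e-04 -6.000e-04  4.231e-01]
[-0.1268, 0.0017, 0.0019] [0.0, -0.0001, 0.0423]
[-0.1254, 0.0185, 0.0019] [0.0, -0.0001, 0.0423]
[-0.1219, 0.035, 0.002] [0.0, -0.0001, 0.0423]
[-0.1162, 0.0508, 0.002] [0.0, -0.0001, 0.0423]
[-0.1084, 0.0658, 0.002] [0.0, -0.0001, 0.0423]
[-0.0987, 0.0795, 0.002] [0.0, -0.0001, 0.0423]
[-0.0873, 0.0919, 0.002] [0.0, -0.0001, 0.0423]
[-0.0744, 0.1027, 0.002] [0.0, -0.0001, 0.0423]
[-0.0601, 0.1116, 0.002] [0.0, -0.0001, 0.0423]
[-0.0448, 0.1186, 0.002] [0.0, -0.0001, 0.0423]
((558.552978515625, 101.46548461914062), (184.44815063476562, 292.3942565917969), 161.98155212402344) [ 0.85483236 -0.05115504  0.315     ]
```

View pics/w2.png

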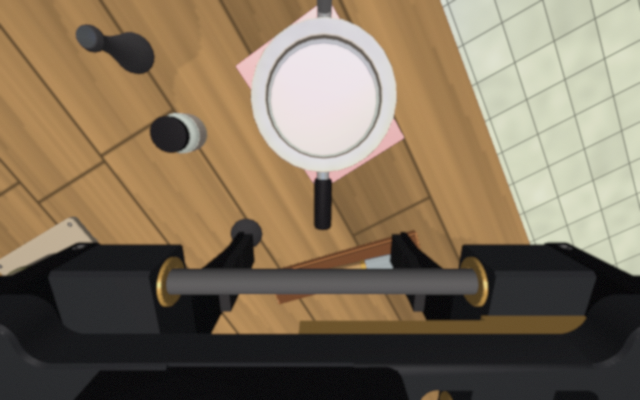

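The wrist view shows the lens free, ring centre about (324,94), over the board (pink corners either side). Moving above the knife, then I'll check the lens from the top.

play_rows --claw '[0, 0, 0, 0, 0, 0, 0, 0]' --delta_pos '[[-0.127, 0, 0], [-0.125, 0.018, 0], [-0.122, 0.035, 0], [-0.116, 0.051, 0], [-0.108, 0.066, 0], [-0.099, 0.08, 0], [-0.087, 0.092, 0], [-0.074, 0.103, 0]]' --delta_rot '[[0, 0, 0.042], [0, 0, 0.042], [0, 0, 0.042], [0, 0, 0.042], [0, 0, 0.042], [0, 0, 0.042], [0, 0, 0.042], [0, 0, 0.042]]'

```text
time: 9.85
ee_pos: [0.5387, -0.2162, 0.4019]
eef_rot: [1.0, 0.003, 0.0, -0.0]
ft_force: [0.1, 0.1, 0.6]
width: 0.0871
grip_force: 0.0
```

play_rows --claw '[0, 0, 0, 0, 0, 0, 0, 0]' --delta_pos '[[-0.06, 0.112, 0], [-0.045, 0.119, 0], [0, 0, 0.15], [0, 0, 0.15], [0, 0, 0.15], [0, 0, 0.15], [0, 0, 0.15], [0, 0, 0]]' --delta_rot '[[0, 0, 0.042], [0, 0, 0.042], [0, 0, 0], [0, 0, 0], [0, 0, 0], [0, 0, 0], [0, 0, 0], [0, 0, 0]]'

```text
time: 10.65
ee_pos: [0.5144, -0.2592, 0.2486]
eef_rot: [0.992, -0.126, -0.002, -0.001]
ft_force: [-0.9, 0.2, 0.7]
width: 0.0868
grip_force: 0.0
```

```bash
python3 - <<'E'
from h import *
import pickle
plan([.5205,-.261,.20],-105,1)
s=r.read_state();w=r.camera('wrist')
T=np.eye(4);T[:3,:3]=R.from_quat(s['eef_rot']).as_matrix();T[:3,3]=s['ee_pos'];T=T@np.array(w['hand_eye'])
pickle.dump((w,T),open("w3.pkl","wb"))
im=w['pixels'][:,:,::-1].copy()
a=np.radians(-15);o=np.array([.5205,-.261,.042])+60*np.array([np.cos(a),np.sin(a),0])/1000
for x in(-120,-60,30,120):
    u=proj(w,o+np.array([np.cos(a),np.sin(a),0])*x/1000,T);cv2.drawMarker(im,tuple(u.astype(int).tolist()),(0,0,255),0,14)
t=cam("top");pickle.dump(t,open("top2.pkl","wb"));q=cam("side");pickle.dump(q,open("side2.pkl","wb"))
cv2.imwrite("pics/c2.png",np.hstack([cv2.resize(im,(480,300)),t["pixels"][50:350,120:440,::-1]]))
hsv=cv2.cvtColor(t["pixels"],cv2.COLOR_RGB2HSV);S,V=hsv[...,1],hsv[...,2]
m=((S<25)&(V>170)).astype(np.uint8)*255;m[260:]=0;m[:100]=0;m[:,:220]=0;m[:,350:]=0
k=max(cv2.findContours(m,0,1)[0],key=cv2.contourArea);e=cv2.fitEllipse(k);print("ring",e,onz(t,e[0],.315),cv2.boundingRect(k))
E
```

```text
t 10.65 pos [ 0.5144 -0.2592  0.2486] yang -104.43 j [-0.46  0.33  1.07  1.59 -0.29  1.39 -1.19] F [-0.9  0.2  0.7] w 0.0868 0.0
total shift in tool axes now [0.0332 0.0011 0.2429] after turn [0.032  0.0006 0.2431] turn [-0.0002  0.0016  0.0031]
[0.0332, 0.0011, 0.2429] [-0.0002, 0.0016, 0.0031]
ring ((281.11480712890625, 147.33155822753906), (57.21171569824219, 59.83367156982422), 78.26335144042969) [0.67916133 0.04497127 0.315     ] (251, 119, 61, 58)
```

View pics/c2.png

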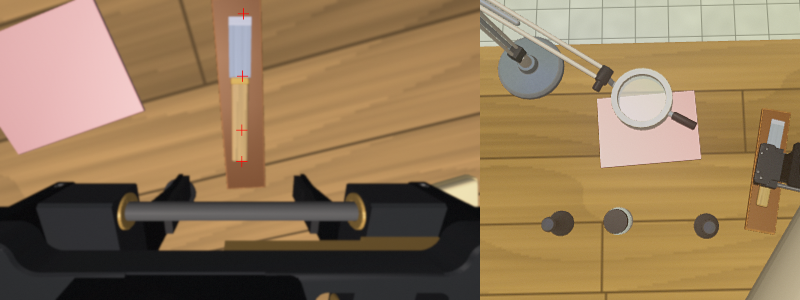

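The lens is left over the board (ring centre about (.679,.045) against board (.685,.051)). Knife markers are within about 3 mm. Descending on the handle.

play_rows --claw '[0, 0, 0, 0, 0, 0, 0, 0]' --delta_pos '[[0.032, -0.01, 0.12], [0, 0, 0.18], [0, 0, 0.18], [0, 0, 0.18], [0, 0, 0.18], [0, 0, 0.14], [0, 0, 0.06], [0, 0, 0]]' --delta_rot '[[0, 0, 0], [0, 0, 0], [0, 0, 0], [0, 0, 0], [0, 0, 0], [0, 0, 0], [0, 0, 0], [0, 0, 0]]'

```text
time: 11.6
ee_pos: [0.5227, -0.2602, 0.0436]
eef_rot: [0.992, -0.126, -0.0, 0.0]
ft_force: [0.0, -0.6, 0.5]
width: 0.0869
grip_force: 0.0
```

```bash
python3 -c "
from h import *
plan([.5205,-.259,.025],-104.5,1)"
```

```text
t 11.6 pos [ 0.5227 -0.2602  0.0436] yang -104.43 j [-0.32  0.56  0.9   1.8  -0.51  1.03 -1.04] F [ 0.  -0.6  0.5] w 0.0869 0.0
total shift in tool axes now [-0.0122 -0.0028  0.0931] after turn [-0.0122 -0.0028  0.0931] turn [0.     0.0002 0.0004]
[-0.0122, -0.0028, 0.0931] [0.0, 0.0002, 0.0004]
```

play_rows --claw '[0, 0, 0, 0.5, 0.8, 1, 1, 1]' --delta_pos '[[-0.012, -0.003, 0.045], [0, 0, 0.045], [0, 0, 0], [0, 0, 0], [0, 0, 0], [0, 0, 0], [0, 0, 0], [0, 0, 0]]' --delta_rot '[[0, 0, 0], [0, 0, 0], [0, 0, 0], [0, 0, 0], [0, 0, 0], [0, 0, 0], [0, 0, 0], [0, 0, 0]]' --squeeze 55

```text
time: 12.4
ee_pos: [0.5203, -0.2589, 0.0256]
eef_rot: [0.992, -0.126, 0.0, -0.0]
ft_force: [0.1, -0.1, -0.4]
width: 0.0546
grip_force: 0.0
```

play_rows --claw '[1, 1, 1, 1, 1, 1, 1, 1]' --delta_pos '[[0, 0, 0], [0, 0, 0], [0, 0, 0], [0, 0, 0], [0, 0, 0], [0, 0, 0], [0, 0, 0], [0, 0, 0]]' --delta_rot '[[0, 0, 0], [0, 0, 0], [0, 0, 0], [0, 0, 0], [0, 0, 0], [0, 0, 0], [0, 0, 0], [0, 0, 0]]'

```text
time: 13.2
ee_pos: [0.5203, -0.2589, 0.0255]
eef_rot: [0.992, -0.126, -0.0, -0.0]
ft_force: [-0.3, 0.3, 0.0]
width: 0.0296
grip_force: 54.9
```

Gripped. Lifting straight up.

play_rows --claw '[1, 1, 1, 1, 1, 1, 1, 1]' --delta_pos '[[0, 0, -0.03], [0, 0, -0.08], [0, 0, -0.12], [0, 0, -0.12], [0, 0, -0.12], [0, 0, -0.12], [0, 0, -0.08], [0, 0, -0.02]]' --delta_rot '[[0, 0, 0], [0, 0, 0], [0, 0, 0], [0, 0, 0], [0, 0, 0], [0, 0, 0], [0, 0, 0], [0, 0, 0]]'

```text
time: 14.0
ee_pos: [0.521, -0.2594, 0.1657]
eef_rot: [0.992, -0.126, 0.001, 0.0]
ft_force: [0.2, 0.1, -3.0]
width: 0.0293
grip_force: 54.9
```

```bash
python3 - <<'E'
from h import *
import pickle
q=cam("side");w=cam("wrist")
pickle.dump(q,open("side3.pkl","wb"))
plan([.480,-.10,.163],-95,8)
cv2.imwrite("pics/c3.png",np.hstack([q["pixels"][100:350,250:500,::-1],cv2.resize(w["pixels"],(400,250))[:,:,::-1]]))
E
```

```text
t 14.1 pos [ 0.5204 -0.2588  0.1638] yang -104.44 j [-0.42  0.42  1.02  1.7  -0.37  1.24 -1.14] F [ 0.1 -0.7 -3.3] w 0.0297 54.9
total shift in tool axes now [-0.3935 -0.7185  0.0039] after turn [-0.2703 -0.7733  0.0038] turn [-0.0001 -0.0002 -0.0524]
[-0.0492, -0.0898, 0.0005] [-0.0, -0.0, -0.0066]
[-0.0473, -0.0908, 0.0005] [-0.0, -0.0, -0.0066]
[-0.0454, -0.0918, 0.0005] [-0.0, -0.0, -0.0066]
[-0.0435, -0.0927, 0.0005] [-0.0, -0.0, -0.0066]
[-0.0416, -0.0936, 0.0005] [-0.0, -0.0, -0.0066]
[-0.0397, -0.0944, 0.0005] [-0.0, -0.0, -0.0066]
[-0.0377, -0.0952, 0.0005] [-0.0, -0.0, -0.0066]
[-0.0358, -0.096, 0.0005] [-0.0, -0.0, -0.0066]
```

View pics/c3.png

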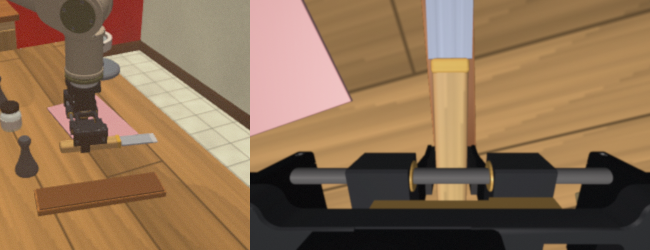

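The knife is held, apparently level, clear of the strop. Carrying it round at this height, well back from the lens handle.

play_rows --claw '[1, 1, 1, 1, 1, 1, 1, 1]' --delta_pos '[[-0.03, -0.05, 0], [-0.048, -0.09, 0], [-0.046, -0.092, 0], [-0.044, -0.093, 0], [-0.042, -0.094, 0], [-0.04, -0.094, 0], [-0.038, -0.095, 0], [-0.036, -0.096, 0]]' --delta_rot '[[0, 0, -0.0066], [0, 0, -0.0066], [0, 0, -0.0066], [0, 0, -0.0066], [0, 0, -0.0066], [0, 0, -0.0066], [0, 0, -0.0066], [0, 0, -0.0066]]'

```text
time: 14.9
ee_pos: [0.48, -0.1078, 0.1624]
eef_rot: [0.999, -0.043, -0.001, 0.0]
ft_force: [0.0, 0.2, -2.0]
width: 0.0296
grip_force: 54.9
```

```bash
python3 -c "
from h import *
plan([.485,.046,.163],-90,8)"
```

```text
t 14.9 pos [ 0.48   -0.1078  0.1624] yang -94.89 j [-0.85  0.1   1.05  1.92 -0.1   1.17 -1.42] F [ 0.   0.2 -2. ] w 0.0296 54.9
total shift in tool axes now [-0.0404 -0.7683 -0.0032] after turn [ 0.0252 -0.7689 -0.003 ] turn [ 0.0001  0.0006 -0.0272]
[-0.0051, -0.096, -0.0004] [0.0, 0.0001, -0.0034]
[-0.004, -0.0961, -0.0004] [0.0, 0.0001, -0.0034]
[-0.003, -0.0961, -0.0004] [0.0, 0.0001, -0.0034]
[-0.002, -0.0961, -0.0004] [0.0, 0.0001, -0.0034]
[-0.001, -0.0962, -0.0004] [0.0, 0.0001, -0.0034]
[0.0001, -0.0962, -0.0004] [0.0, 0.0001, -0.0034]
[0.0011, -0.0962, -0.0004] [0.0, 0.0001, -0.0034]
[0.0021, -0.0961, -0.0004] [0.0, 0.0001, -0.0034]
```

play_rows --claw '[1, 1, 1, 1, 1, 1, 1, 1]' --delta_pos '[[-0.005, -0.096, 0], [-0.004, -0.096, 0], [-0.003, -0.096, 0], [-0.002, -0.096, 0], [-0.001, -0.096, 0], [0, -0.096, 0], [0.001, -0.08, 0], [0.002, -0.06, 0]]' --delta_rot '[[0, 0, -0.0034], [0, 0, -0.0034], [0, 0, -0.0034], [0, 0, -0.0034], [0, 0, -0.0034], [0, 0, -0.0034], [0, 0, -0.0034], [0, 0, -0.0034]]'

```text
time: 15.7
ee_pos: [0.4857, 0.0358, 0.1631]
eef_rot: [1.0, 0.0, -0.0, 0.0]
ft_force: [0.4, -0.5, -2.7]
width: 0.0295
grip_force: 54.9
```

```bash
python3 - <<'E'
from h import *
import pickle
t=cam("top");q=cam("side");w=cam("wrist");pickle.dump((t,q),open("ts4.pkl","wb"))
plan([.5,.046,.1635],-90,2)
a=t["pixels"][90:330,200:400,::-1];b=q["pixels"][40:240,220:420,::-1]
cv2.imwrite("pics/c4.png",np.hstack([cv2.resize(a,(400,480)),cv2.resize(b,(400,480))]))
E
```

```text
t 15.85 pos [0.4859 0.0347 0.1634] yang -89.99 j [-1.04  0.07  0.93  1.93 -0.06  1.17 -1.67] F [-0.4 -0.1 -1.7] w 0.0298 54.9
total shift in tool axes now [ 0.0704 -0.0564 -0.0008] after turn [ 0.0704 -0.0565 -0.0007] turn [0.0001 0.0001 0.0001]
[0.0352, -0.0282, -0.0004] [0.0001, 0.0, 0.0]
[0.0352, -0.0282, -0.0004] [0.0001, 0.0, 0.0]
```

View pics/c4.png

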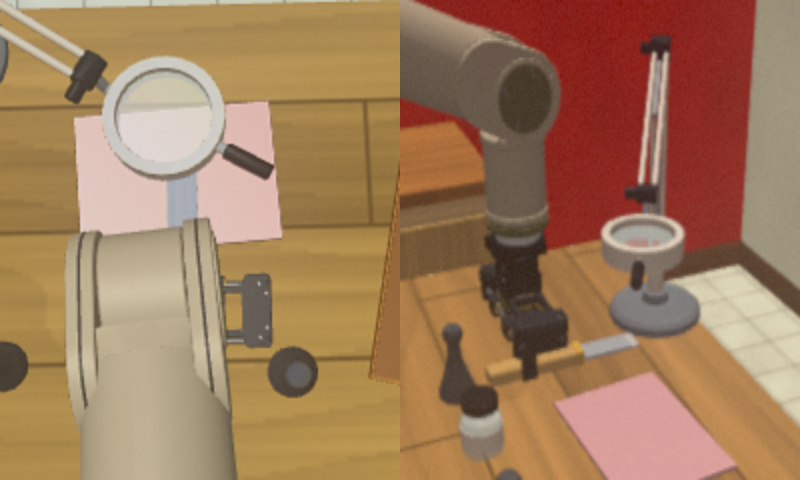

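The top view shows the blade going under the lens from the robot side, with lens and handle clear. In the side view the knife looks level and its edge is near pixel (337,182). I'll check that by projection.

```bash
python3 - <<'E'
from h import *
import pickle
t,q=pickle.load(open("ts4.pkl","rb"))
hs=cv2.cvtColor(q["pixels"],cv2.COLOR_RGB2HSV)
def cont(im,m,roi):
    z=np.zeros(m.shape,np.uint8);x0,y0,x1,y1=roi;z[y0:y1,x0:x1]=m[y0:y1,x0:x1]*255
    return max(cv2.findContours(z,0,1)[0],key=cv2.contourArea)
k=cont(q,(hs[...,1]<65)&(hs[...,2]>120),(300,172,345,195))
m=cv2.minAreaRect(k);print("blade side",cv2.boundingRect(k),cv2.boxPoints(m).round(1).tolist())
f=lambda x,y,z:np.array([.4859+.06+x,.0347+y,.16+z])
for n,x,y,z in(("edgeL",.12,.018,.012),("edgeR",.12,-.018,.012),("bladeR0",.03,-.018,.012),("bladeL0",.03,.018,.012),("butt",-.12,-.015,.0),("butt",-.12,-.015,.02)):print(n,proj(q,f(x,y,z)).round(1))
P=[onz(q,p[0],.172) for p in k];P=np.array(P)[:,:2]*1000;print("blade rect @.172",cv2.minAreaRect(P.astype(np.float32)))
ht=cv2.cvtColor(t["pixels"],cv2.COLOR_RGB2HSV)
k=cont(t,(ht[...,0]>95)&(ht[...,0]<140)&(ht[...,1]>20),(270,176,310,200));x,y,w,h=cv2.boundingRect(k);print("blade top",x,y,w,h,onz(t,(x+w/2-.5,y+h/2),.172))
m=((ht[...,1]<25)&(ht[...,2]>170));k=cont(t,m,(240,100,325,185));e=cv2.fitEllipse(k);print("ring",e[0],onz(t,e[0],.315))
# levelness by handle/wood lower edge in side view
k=cont(q,(hs[...,0]>12)&(hs[...,0]<26)&(hs[...,2]>150)&(hs[...,1]>90),(262,180,312,205));print("handle side",cv2.boundingRect(k))
E
```

```text
blade side (311, 178, 28, 12) [[310.79998779296875, 182.89999389648438], [336.8999938964844, 177.10000610351562], [338.3999938964844, 183.6999969482422], [312.20001220703125, 189.5]]
edgeL [335.1 178.1]
edgeR [339.9 183.1]
bladeR0 [312.8 188.8]
bladeL0 [308.6 183.5]
butt [264.8 202. ]
butt [264.3 196.1]
blade rect @.172 ((619.2286376953125, 34.56421661376953), (88.40032958984375, 40.124332427978516), 1.7101157903671265)
blade top 298 195 1 4 [0.602872   0.01980981 0.172     ]
ring (281.11480712890625, 147.33155822753906) [0.67916133 0.04497127 0.315     ]
handle side (262, 180, 19, 20)
```

Projection agrees within about 1 px, so the knife is level with its edge near (.665,.035,.170). Final small shift under the lens centre.

play_rows --claw '[1, 1, 1, 1, 1, 1, 1, 1]' --delta_pos '[[0.015, -0.015, 0], [0.02, -0.02, 0], [0.02, -0.02, 0], [0.015, -0.005, 0], [0, 0, 0], [0, 0, 0], [0, 0, 0], [0, 0, 0]]' --delta_rot '[[0, 0, 0], [0, 0, 0], [0, 0, 0], [0, 0, 0], [0, 0, 0], [0, 0, 0], [0, 0, 0], [0, 0, 0]]'

```text
time: 16.65
ee_pos: [0.4999, 0.0463, 0.1635]
eef_rot: [1.0, -0.0, -0.0, -0.0]
ft_force: [0.2, 0.6, -2.3]
width: 0.0295
grip_force: 54.9
```

```bash
python3 - <<'E'
from h import *
t=cam("top");q=cam("side");plan([.5,.046,.1635],-90,1)
a=t["pixels"][90:330,200:400,::-1];b=q["pixels"][40:240,220:420,::-1]
cv2.imwrite("pics/c5.png",np.hstack([cv2.resize(a,(400,480)),cv2.resize(b,(400,480))]))
E
```

```text
t 16.75 pos [0.4999 0.0464 0.1636] yang -90.05 j [-1.03  0.12  0.92  1.9  -0.11  1.17 -1.65] F [-0.3  0.  -1.9] w 0.0295 54.9
total shift in tool axes now [0.0004 0.002  0.0003] after turn [0.0004 0.002  0.0003] turn [-0.0001 -0.     -0.0003]
[0.0004, 0.002, 0.0003] [-0.0001, -0.0, -0.0003]
```

View pics/c5.png

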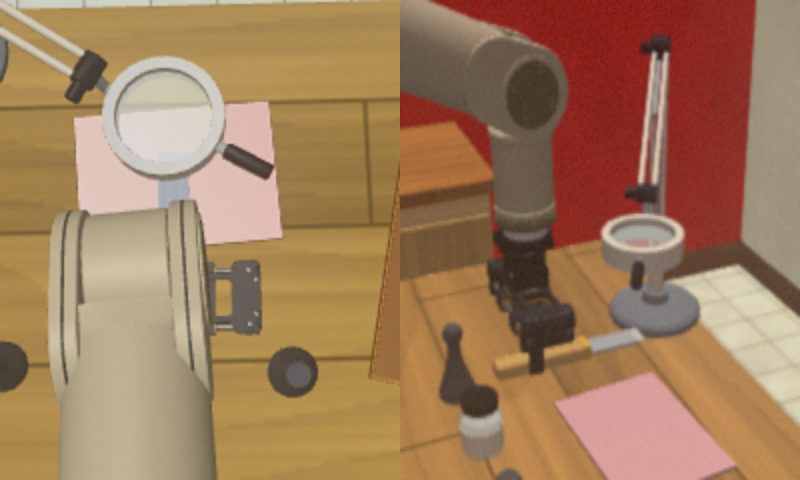

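The blade edge shows through the glass, the magnifier hasn't moved, and everything is clear and steady. Handing in.

```bash
python3 -c "
from bench import r
print(r.close_job())"
```

```text
the job is handed in; nothing more can be done
None
```

The job is handed in at about 17 s: the lens stands over the board (about 8 mm from its middle by my measurement), and the knife is held level and steady with its edge under the lens centre, about 13 cm below the glass; no verdict was returned.

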